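# Vent a vacuum desiccator and take off its lid

### The arm

A 6-joint arm with a two-finger parallel gripper is mounted at the origin on a cart in front of the work surface, level with it; the furniture and walls round the work are solid. World frame = base frame: x ahead of the robot, y to its left, z up, the work surface at z = 0. Lengths are in m, angles in degrees, forces in N, time in s.
With the tool pointing down it reaches from about 0.4 to 0.825 m from the base axis. Payload 7 kg.
Tool frame: the origin (TCP) lies on the front face of the gripper's body, between the roots of the fingers; the fingertips stand 66 mm ahead of it and the grasp point (between the pads) lies 47 mm ahead of it; z points along the fingers, y is the line along which they close (so a half turn about z gives the same grasp; the last joint's range is limited). The gripper opens to 88 mm and grips with 3 to 60 N. Pads are 19 mm wide; open, the fingers measure 130 mm over their backs; the gripper's body (78 mm by 193 mm) begins 47 mm behind the grasp point.
Start: joints at [81.022, 20.546, 0.682, 0, -70.136, -16.507], TCP at [0.29, 0.609, 0.292] pointing down, gripper open.
Joint ranges: [-176.03, 176.03], [-82.01, 121.73], [-58.28, 71.71], [-173.87, 95.51], [-174.79, -0.11], [-173.66, 173.66]. Speed limits (degrees/s): [136.94, 136.94, 172.46, 180, 180, 180].

### API

Orientations are given as [roll, pitch, yaw] about the fixed x, y, z axes, in that order (R = Rz(yaw) Ry(pitch) Rx(roll)).
In Python, from plant import ctrl gives the robot as it stands.
- The arm moves only by the tool send_rows, never from a script. Its argument "deltas" is a list of rows, each a list of 2 entries, a list of its own where there are three numbers: the shift along the tool's x, y, z each as a share of 800 mm, from -1 to 1, then the turn about the tool's z as a share of 90 degrees, from -1 to 1. A call has exactly 5 rows; each row is the pose to reach, as a shift and turn from the pose commanded when the call began, along the tool's axes at that moment; what a row does not reach only later rows make up. A row lasts 1/12 s, in which the tool goes at most 41.7 mm and 7.16 degrees, less where a joint would pass 70% of its speed; a pose out of reach is approached as far as the arm can. A call with a number of a shift or a turn outside -1 to 1 is refused whole. A call with a gripper value outside its range is refused whole. "gripper" is the opening, from 0 (shut) to 1 (fully open), set as the call begins (left out, the last holds). The fingers move at their own pace and stop on an object; the grip force is fixed at half the most. Time passes only in rows, so rows that repeat a pose let the fingers close, or fill a call up. It gives the time, the measured TCP pose, the force, the opening and the grip force at its end, in the units of the state.
- ctrl.get_obs(): the state, without advancing time (a new reading comes with each control period).
- ctrl.snapshot(name): name is "scene" or "side" or "wrist"; returns a dict with "color" (480x640x3 uint8, red, green, blue), "vertical_fov" (degrees; the focal length in pixels is half the picture's height over the tangent of half this angle, whatever the lens; pixels are square), "cx", "cy" (the principal point, pixels), "rvec" (rotation vector, rad) and "tvec" (3), from world to camera coordinates, as OpenCV has them. Camera axes: x right, y down, z forward; pixel columns grow to the right and rows downward; lengths in m; the calibration is good to about 2 mm. A picture is of the moment at which its call begins. There is no depth.
- ctrl.close_job(): hands the job in; it is judged then, once.
Trained networks look in a picture, given as the dict that the camera call returned (one of the last four; its "shot" number tells which), for a name from the list of things; names that differ only in an ending like _2 or _b are one class to them, and where a whole thing is asked for, a point or a joint stands for the part that bears it (a point fixed in the world has none). Each returns a list of dicts, best first, with "conf" (0 to 1); they miss things now and then, are a little off and sometimes report something else, mostly with a low value. They report only what shows in the picture. A call takes as long as a camera call.
- ctrl.boxes_of(picture, thing): "xy" ([column, row] as shares, 0 to 1, of the picture: columns of its width, rows of its height, amid what is visible of it).
- ctrl.cut_out(picture, thing): "pixels" (480x640 bool, what is visible of it) and "xy" ([column, row] as shares, 0 to 1, of the picture: columns of its width, rows of its height, amid what is visible of it).
The state is a dict: "clock": time; "joint_pos": joint angles; "qvel": joint speeds; "tau": joint torques, N m; "tool_pos": TCP position; "orientation": TCP orientation; "force": force on the tool from outside, world axes, zero at the start; "moment": the same for the moment, N m; "opening": finger opening in m; "gripper_force": force on a finger pad.
Only numpy, scipy, OpenCV 4.12 (cv2) and the standard library are available. Lean on these libraries where they do the work, as an engineer would, in place of code of your own. Each camera call takes 0.05 s, during which the arm holds its last target. There are 200 camera calls.

### The job

The round clear desiccator is under vacuum: let the air in by turning the red vent lever on its lid until it stands fully in line with the hose barb, while the lid still sits on the bowl. Then lift the lid off by its black bar grip and set it down gently, right way up and level, in the middle of the round blue mat with its rim wholly on the mat, leaving the tap open. Do not disturb the cup, the bottle and the timer standing round about.

Things in the scene. Friction and masses are not known exactly. Their poses are not given: they have to be found in the camera images.
- desiccator: bowl of the vacuum desiccator, fixed: clear, 138 mm across, white flange 166 mm across, 90 mm high; origin at the centre of its underside on the bench, z up. The lid sits on the flange between four white lugs 8 mm high that keep it from shifting or turning; 10 mm of rise frees it. Vacuum holds the lid down until the lever has turned past about 1.15 rad. A teal slide box stays inside
- lid: loose clear round lid, a low dome 154 mm across at the rim, 0.36 to 0.56 kg; origin at the centre of its underside, z up, -x towards the hose barb, +x towards the gauge. Flat top 28 mm above the origin; grey tabs reach 90 mm out along +-x. At x = +45 mm a steel gauge, 41 mm across, up to 52 mm high, face up. Seated when its origin is 90 mm above the desiccator's
- lid_grip (a point): centre of the black bar grip in the middle of the lid, 63 mm above the lid's origin, axes of the lid: a block 36 mm along x, 22 mm thick along y, 36 mm high (45 to 81 mm above the origin); grasp it from above across its 22 mm thickness, closing along y
- tap_pivot (a point): the vent lever's vertical turning axis at the lever's mid-height, 64.5 mm above the lid's origin and 50 mm from its centre along -x; axes of the lid. Under it a brass ball valve, 23 mm wide, up to 58 mm above the lid's origin, whose 24 mm hose barb points along -x and ends 89 mm from the lid's centre
- tap_lever (a point): point on the mid-line of the red lever, 42 mm from its pivot, at mid-height; y runs along the lever to its free end, 15 mm farther on. The red sleeve is 12 mm wide, 10 mm high and reaches from 15 to 57 mm from the pivot; free space above and beside it, the dome's top is 31 mm below its underside
- vent_tap (a joint): angle of the vent lever in rad: 0 shut (lever across the barb, pointing along the lid's +y), 1.57 fully open (lever in line with the barb, pointing along the lid's -x), with stops at both ends; it opens anticlockwise seen from above. Starts between 0 and 0.2. Friction about 0.05 N m (1.2 N at 42 mm); stays where it is left
- mat: round blue mat lying on the bench, fixed, 200 mm across, 3 mm thick; origin at the centre of its underside, so its top face is 3 mm above the origin; z up
- cup_mid (a point): centre, half-way up, of a white sample cup with an orange lid, 59 mm across and 66 mm high, loose; leave alone
- bottle_mid (a point): centre, half-way up, of a small amber bottle with a black cap, 38 mm across and 78 mm high, loose; leave alone
- timer_mid (a point): centre of a white lab timer lying on the bench, 62 x 66 x 16 mm, loose; leave alone
- microscope: white and black microscope, fixed, on the left of the work: about 300 mm deep along x, 170 mm wide along y, 365 mm high; origin on the bench under its middle. An obstacle: the arm starts on its far side (robot's left), where a screen up to 460 mm high stands behind it; swing over above 0.5 m

How it is judged (in metres and radians):
On the way, in this order (a step that is already met when the one before it is completed fails the run):
1. the vent lever is turned open (past 1.35 rad) while the lid still sits on the bowl (value of joint vent_tap above 1.35 rad and z of lid in the frame of desiccator below 0.094 m and horizontal distance between lid and desiccator below 0.006 m), for 0.2 s.
2. the lid is lifted clear of the bowl's lugs (height (world z) of lid above 0.11 m), for 0.2 s.
At the end, for the whole second after the job is handed in: the lid rests level (within 0.06 rad) and right way up on the blue mat, its centre within 25 mm of the mat's centre and its underside within 4 mm of the mat, the vent lever open past 1.35 rad (horizontal distance between lid and mat below 0.025 m and z of lid in the frame of mat below 0.007 m and angle between lid's own z axis and vertical below 0.06 rad and value of joint vent_tap above 1.35 rad and linear speed of lid below 0.02 m/s); the robot touches nothing.
It fails at once if the lid is tipped more than 0.5 rad (angle between lid's own z axis and vertical above 0.5 rad).
It fails at once if the lid is dropped on the mat (faster than 0.25 m/s within 9 mm of it) (horizontal distance between lid and mat below 0.12 m and z of lid in the frame of mat below 0.012 m and linear speed of lid above 0.25 m/s).
It fails at once if the cup is moved more than 30 mm (distance of cup_mid from where it was at the start of the episode above 0.03 m).
It fails at once if the bottle is moved more than 30 mm (distance of bottle_mid from where it was at the start of the episode above 0.03 m).
It fails at once if the timer is moved more than 30 mm (distance of timer_mid from where it was at the start of the episode above 0.03 m).
It also fails if it takes over 58 s, if anything falls off the work surface, if the arm or the gripper's body presses on something with over 40 N, if the wrist force passes 120 N, or if a joint passes its speed limit or range.

## Working session

There is one attempt and no reset: what is moved stays moved. The work goes in short steps, Python scripts to look and compute and a tool call to move; the robot and the scene stay as the last step left them, time stands still between calls to the robot, and variables do not carry over. Pictures are saved under pics/ and viewed, at most 10 in all, crops included, and the job is handed in when it is done.

Besides the shell and the picture viewer there is one more tool, called after ">>>" by a JSON object that holds its "method" and its "body". send_rows: Moves the arm, as the interface text tells. Shift numbers are shares of 800 mm and turn numbers shares of 90 degrees, none past 1 either way. Its arguments: {"type":"object","properties":{"deltas":{"type":"array","items":{"type":"array"}},"gripper":{"type":"number"}},"required":["deltas"]}

```bash
mkdir -p pics; cat > h.py <<'E'
import numpy as np, cv2
from plant import ctrl
def cam(p):
    R=cv2.Rodrigues(np.array(p["rvec"],float))[0]; t=np.array(p["tvec"],float).ravel()
    f=240/np.tan(np.radians(p["vertical_fov"])/2)
    return R,t,f
def ray(p,xy):
    R,t,f=cam(p); u=xy[0]*640; v=xy[1]*480
    d=R.T@np.array([(u-p["cx"])/f,(v-p["cy"])/f,1]); return -R.T@t,d
def onz(p,xy,z):
    o,d=ray(p,xy); return o+d*(z-o[2])/d[2]
def proj(p,X):
    R,t,f=cam(p); c=R@np.array(X,float)+t; return np.array([p["cx"]+f*c[0]/c[2],p["cy"]+f*c[1]/c[2]])
def save(p,n): cv2.imwrite(f"pics/{n}.png",p["color"][:,:,::-1])
E
python3 - <<'E'
from h import *
print(ctrl.get_obs())
H=dict(lid_grip=.153,tap_lever=.1545,tap_pivot=.1545,mat=.003,cup_mid=.033,bottle_mid=.039,timer_mid=.008,lid=.11,desiccator=.05,microscope=.2)
for n in("scene","side"):
    p=ctrl.snapshot(n); save(p,n+"0"); print(n,cam(p)[0].T@-cam(p)[1])
    for k,z in H.items():
        for d in ctrl.boxes_of(p,k)[:2]: print(k,round(d["conf"],2),np.round(np.array(d["xy"])*[640,480]),np.round(onz(p,d["xy"],z),3))
E
```

```text
{'clock': 0.0, 'joint_pos': array([ 8.10228949e+01,  2.05906708e+01,  6.33586666e-01, -2.06950138e-02,
       -7.01367188e+01, -1.65056317e+01]), 'qvel': array([ 0.04380985,  0.00140471,  0.02722237, -0.01519622, -0.00802929,
        0.04136455]), 'tau': array([-8.31979196e-05, -5.82719564e+01,  2.93053901e+01,  6.99709877e+00,
        7.01659505e-03, -1.52853718e-04]), 'tool_pos': array([0.29027247, 0.60896654, 0.29122801]), 'orientation': array([ 1.79904535e+02, -7.99999474e-03, -2.54897778e+01]), 'force': array([0.4759022 , 0.86374065, 0.21896578]), 'moment': array([ 0.02996666,  0.00313829, -0.00292602]), 'gripper_force': 0.0, 'opening': 0.0876957571029819}
scene [-0.09876045 -1.18864549  0.75539407]
lid_grip 0.91 [351. 296.] [ 0.455 -0.512  0.153]
tap_lever 0.68 [322. 274.] [ 0.452 -0.42   0.154]
tap_pivot 0.82 [345. 295.] [ 0.445 -0.506  0.154]
mat 0.8 [277. 299.] [ 0.44  -0.255  0.003]
mat 0.18 [351. 330.] [ 0.512 -0.445  0.003]
cup_mid 0.95 [391. 270.] [ 0.715 -0.345  0.033]
bottle_mid 0.58 [215. 258.] [ 0.379 -0.054  0.039]
timer_mid 0.47 [201. 250.] [0.388 0.059 0.008]
lid 0.93 [349. 293.] [ 0.497 -0.454  0.11 ]
lid 0.67 [322. 277.] [ 0.487 -0.372  0.11 ]
desiccator 0.67 [349. 329.] [ 0.471 -0.488  0.05 ]
microscope 0.67 [321. 276.] [ 0.405 -0.483  0.2  ]
microscope 0.61 [198. 251.] [ 0.257 -0.264  0.2  ]
side [ 0.02719342 -0.45686117  1.0480893 ]
lid_grip 0.57 [410. 314.] [ 0.464 -0.455  0.153]
tap_lever 0.5 [396. 317.] [ 0.444 -0.431  0.154]
tap_pivot 0.68 [410. 314.] [ 0.463 -0.455  0.155]
mat 0.79 [318. 309.] [ 0.45  -0.252  0.003]
mat 0.64 [410. 315.] [ 0.535 -0.456  0.003]
cup_mid 0.89 [399. 239.] [ 0.703 -0.356  0.033]
bottle_mid 0.58 [224. 287.] [ 0.388 -0.036  0.039]
timer_mid 0.86 [198. 282.] [0.382 0.042 0.008]
timer_mid 0.39 [409. 311.] [ 0.541 -0.45   0.008]
lid 0.57 [410. 309.] [ 0.495 -0.45   0.11 ]
desiccator 0.77 [411. 342.] [ 0.452 -0.48   0.05 ]
```

```bash
python3 -c "
import cv2
a=cv2.imread('pics/scene0.png');b=cv2.imread('pics/side0.png')
f=lambda i,x,y:cv2.resize(i[y:y+180,x:x+270],(800,533),interpolation=cv2.INTER_CUBIC)
cv2.imwrite('pics/a.png',f(a,180,190));cv2.imwrite('pics/b.png',f(b,190,210))"
```

```text
(no output)
```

View pics/a.png

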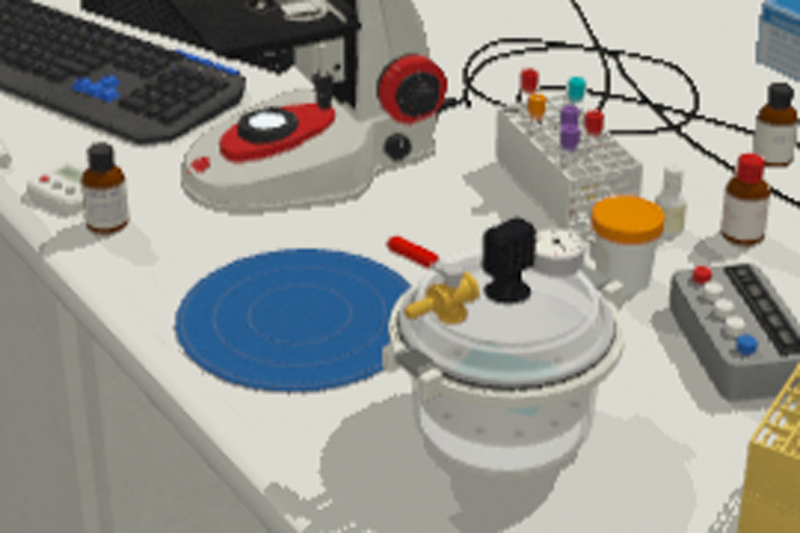

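View pics/b.png

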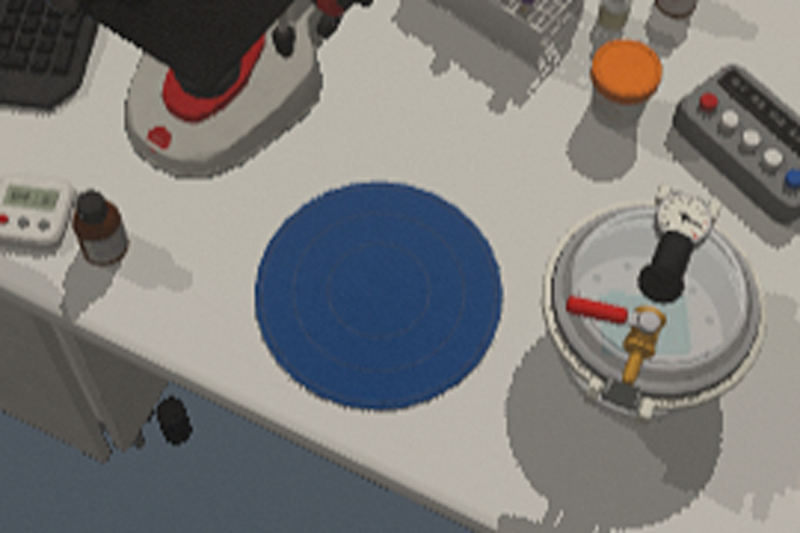

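View pics/scene0.png

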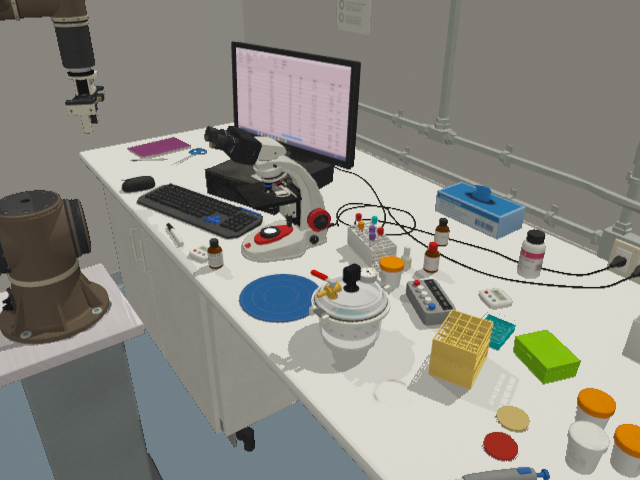

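The two crops agree. In the scene picture the desiccator is right of the mat, with the grip at about (351,278), the mat at (281,297) and the barb tip at (318,295). In the side picture the barb tip is at (402,338), the gauge at (422,283), and the lever points left with its tip at (382,312). Next I fit the lid pose.

```bash
cat > fit.py <<'E'
from h import *
from scipy.optimize import least_squares
ps,pd=ctrl.snapshot("scene"),ctrl.snapshot("side")
s=270/800
S=lambda u,v:np.array([180+u*s,190+v*s]); D=lambda u,v:np.array([190+u*s,210+v*s])
bar=[-.089,0,.045]; ga=[.045,0,.05]; gt=[0,0,.081]
obs=[(ps,S(408,312),bar),(ps,S(558,242),ga),(ps,S(508,229),gt),(ps,S(390,241),'tip'),
(pd,D(628,378),bar),(pd,D(688,217),ga),(pd,D(677,245),gt),(pd,D(568,304),'tip')]
def W(q,k):
    x,y,w,a=q
    if k=='tip': k=[-.05-.057*np.sin(a),.057*np.cos(a),.0645]
    c,sn=np.cos(w),np.sin(w); return [x+c*k[0]-sn*k[1],y+sn*k[0]+c*k[1],.09+k[2]]
f=lambda q:np.concatenate([proj(p,W(q,k))-u for p,u,k in obs])
r=least_squares(f,[.5,-.45,.3,.1],loss='soft_l1'); print(np.round(r.x,4),np.degrees(r.x[2:]),np.round(f(r.x).reshape(-1,2),1).tolist())
for p in(ps,pd):
    m=ctrl.cut_out(p,"mat")[0]["pixels"]; v,u=np.nonzero(m)
    P=np.array([onz(p,((a+.5)/640,(b+.5)/480),.003)[:2] for a,b in zip(u,v)],np.float32)
    h=cv2.convexHull(P); print(cv2.minEnclosingCircle(P),cv2.fitEllipse(h))
E
python3 fit.py
```

```text
[ 0.5043 -0.4535  0.0409  0.2185] [ 2.34399003 12.51969044] [[0.2, 1.4], [0.6, 0.7], [1.5, -0.7], [-0.0, 0.5], [-0.5, 0.3], [-0.4, -0.6], [-0.4, 0.8], [-0.6, -0.3]]
((0.45267024636268616, -0.2530103623867035), 0.10264293104410172) ((0.4522673487663269, -0.252432644367218), (0.196476012468338, 0.20385727286338806), 136.19088745117188)
((0.45197156071662903, -0.2515433728694916), 0.10020987689495087) ((0.4517413377761841, -0.25228992104530334), (0.19649429619312286, 0.19846980273723602), 92.83003234863281)
```

Both fits hold: lid at (0.504, -0.4535) with yaw about 2.3° and lever at about 0.2 rad, mat at (0.452, -0.2525). First I go straight up.

>>> {"method": "send_rows", "body": {"deltas": [[[0, 0, -0.04], 0], [[0, 0, -0.08], 0], [[0, 0, -0.12], 0], [[0, 0, -0.16], 0], [[0, 0, -0.2], 0]], "gripper": 1}}

```text
clock: 1.72
tool_pos: [0.2904, 0.609, 0.454]
orientation: [-180.0, 0.0, -25.5]
force: [0.8, 0.3, -0.3]
opening: 0.0875
gripper_force: 0.0
```

>>> {"method": "send_rows", "body": {"deltas": [[[0, 0, -0.04], 0], [[0, 0, -0.08], 0], [[0, 0, -0.12], 0], [[0, 0, -0.16], 0], [[0, 0, -0.2], 0]], "gripper": 0.3}}

```text
clock: 2.13
tool_pos: [0.2904, 0.6086, 0.6142]
orientation: [-180.0, 0.0, -25.5]
force: [0.9, 0.9, 0.4]
opening: 0.0597
gripper_force: 0.0
```

>>> {"method": "send_rows", "body": {"deltas": [[[0.034, 0.031, 0], 0], [[0.068, 0.062, 0], 0], [[0.102, 0.092, 0], 0], [[0.136, 0.123, 0], 0], [[0.17, 0.154, 0], 0]]}}

```text
clock: 2.55
tool_pos: [0.3605, 0.4379, 0.6122]
orientation: [-180.0, -0.0, -25.5]
force: [1.3, 0.2, 0.1]
opening: 0.0281
gripper_force: 0.0
```

>>> {"method": "send_rows", "body": {"deltas": [[[0.034, 0.031, 0], 0], [[0.068, 0.062, 0], 0], [[0.102, 0.092, 0], 0], [[0.136, 0.123, 0], 0], [[0.17, 0.154, 0], 0]]}}

```text
clock: 2.97
tool_pos: [0.43, 0.2679, 0.6126]
orientation: [-179.9, -0.0, -25.5]
force: [1.8, 0.1, 0.6]
opening: 0.0264
gripper_force: 0.0
```

>>> {"method": "send_rows", "body": {"deltas": [[[0.034, 0.031, 0], 0], [[0.068, 0.062, 0], 0], [[0.102, 0.092, 0], 0], [[0.136, 0.123, 0], 0], [[0.17, 0.154, 0], 0]]}}

```text
clock: 3.38
tool_pos: [0.4997, 0.0982, 0.6126]
orientation: [-180.0, -0.0, -25.5]
force: [1.8, 0.6, 0.7]
opening: 0.0262
gripper_force: 0.0
```

>>> {"method": "send_rows", "body": {"deltas": [[[0.014, 0.04, 0], 0], [[0.028, 0.08, 0], 0], [[0.042, 0.12, 0], 0], [[0.056, 0.16, 0], 0], [[0.071, 0.203, 0], 0]]}}

```text
clock: 3.8
tool_pos: [0.4804, -0.0724, 0.6125]
orientation: [-180.0, -0.0, -25.5]
force: [1.8, 0.2, 0.3]
opening: 0.0265
gripper_force: 0.0
```

>>> {"method": "send_rows", "body": {"deltas": [[[0.014, 0.04, 0], 0], [[0.028, 0.08, 0], 0], [[0.042, 0.12, 0], 0], [[0.056, 0.16, 0], 0], [[0.071, 0.203, 0], 0]]}}

```text
clock: 4.22
tool_pos: [0.4617, -0.2434, 0.6126]
orientation: [-180.0, -0.0, -25.5]
force: [1.1, 0.0, 1.7]
opening: 0.0261
gripper_force: 0.0
```

>>> {"method": "send_rows", "body": {"deltas": [[[0.014, 0.04, 0], 0], [[0.028, 0.08, 0], 0], [[0.042, 0.12, 0], 0], [[0.056, 0.16, 0], 0], [[0.071, 0.203, 0], 0]]}}

```text
clock: 4.63
tool_pos: [0.4432, -0.4145, 0.6125]
orientation: [-180.0, -0.0, -25.5]
force: [1.2, 1.1, 0.1]
opening: 0.0262
gripper_force: 0.0
```

>>> {"method": "send_rows", "body": {"deltas": [[[0, 0, 0.03], 0.07], [[0, 0, 0.06], 0.14], [[0, 0, 0.09], 0.21], [[0, 0, 0.12], 0.28], [[0, 0, 0.15], 0.28]]}}

```text
clock: 5.05
tool_pos: [0.4435, -0.4132, 0.491]
orientation: [-180.0, -0.0, -51.1]
force: [-0.5, -0.5, -0.1]
opening: 0.0263
gripper_force: 0.0
```

>>> {"method": "send_rows", "body": {"deltas": [[[0, 0, 0.03], 0.07], [[0, 0, 0.06], 0.14], [[0, 0, 0.09], 0.21], [[0, 0, 0.12], 0.28], [[0, 0, 0.13], 0.28]]}}

```text
clock: 5.47
tool_pos: [0.443, -0.4122, 0.3845]
orientation: [179.8, 0.2, -76.2]
force: [0.2, 0.9, -0.7]
opening: 0.0264
gripper_force: 0.0
```

```bash
python3 - <<'E'
from h import *
o=ctrl.get_obs(); print(o["joint_pos"],o["tool_pos"],o["orientation"])
p=ctrl.snapshot("wrist"); save(p,"w1"); print(cam(p)[0].T@-cam(p)[1],cam(p)[2])
for k,z in dict(lid_grip=.171,tap_lever=.1545,tap_pivot=.1545,lid=.11).items():
    for d in ctrl.boxes_of(p,k)[:2]: print(k,round(d["conf"],2),np.round(np.array(d["xy"])*[640,480]),np.round(onz(p,d["xy"],z),4))
E
```

```text
[-2.44958740e+01  1.15965739e+01  2.80312360e-01 -7.65626568e-02
 -7.89539402e+01  3.83229247e+01] [ 0.4429763  -0.4121582   0.38446148] [179.83456373   0.22645399 -76.18812272]
[ 0.46314063 -0.49110249  0.47727578] 406.3367749166122
tap_lever 0.74 [303. 192.] [ 0.4503 -0.4288  0.1545]
tap_pivot 0.97 [255. 134.] [ 0.4968 -0.4635  0.1545]
lid 0.71 [256. 139.] [ 0.4997 -0.4558  0.11  ]
lid 0.36 [284. 275.] [ 0.4466 -0.3354  0.11  ]
```

View pics/w1.png

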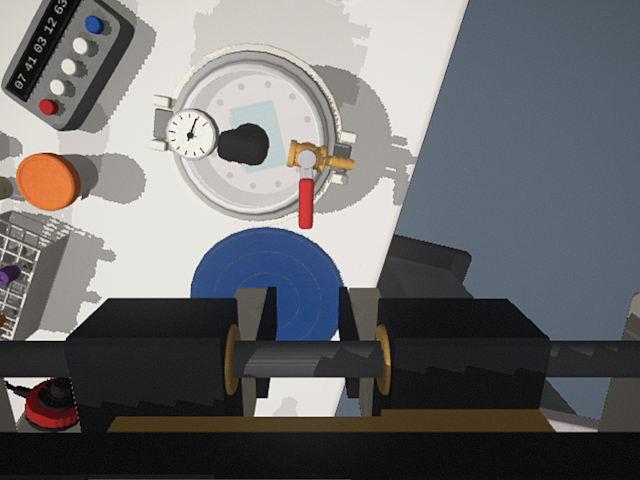

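The wrist view shows the gauge at (191,134), pivot nut at (307,157), lever from (306,180) to its tip at (305,228), barb tip at (354,162), and a free path below. I'll refine the fit with these points.

```bash
cat >> fit.py <<'E'
print('---')
pw=ctrl.snapshot("wrist")
for u,z in(((191,134),.142),((307,157),.1545),((305.5,228),.1545),((354,162),.135)): print(onz(pw,(u[0]/640,u[1]/480),z))
obs+=[(pw,np.array(u,float),k) for u,k in(((191,134),[.045,0,.052]),((307,157),[-.05,0,.0695]),((305.5,228),'tip'),((354,162),bar))]
r=least_squares(f,r.x,loss='soft_l1',x_scale=[.01,.01,.05,.05]); print(np.round(r.x,4),np.degrees(r.x[2:]),np.round(f(r.x).reshape(-1,2),1).tolist())
x,y,w,a=r.x
L=lambda px,py:np.array([x+np.cos(w)*px-np.sin(w)*py,y+np.sin(w)*px+np.cos(w)*py])
print('pivot',L(-.05,0),'lever',L(-.05-.045*np.sin(a),.045*np.cos(a)),'dir',np.degrees(w+a)+90)
E
python3 fit.py
```

```text
[ 0.5043 -0.4535  0.0409  0.2185] [ 2.34399003 12.51969044] [[0.2, 1.4], [0.6, 0.7], [1.5, -0.7], [-0.0, 0.5], [-0.5, 0.3], [-0.4, -0.6], [-0.4, 0.8], [-0.6, -0.3]]Traceback (most recent call last):
  File "fit.py", line 16, in <module>
    m=ctrl.cut_out(p,"mat")[0]["pixels"]; v,u=np.nonzero(m)
      ~~~~~~~~~~~~~~~~~~~~~^^^
IndexError: list index out of range
```

```bash
sed -i 's/^for p in(ps,pd):/for p in():/' fit.py; python3 fit.py
```

```text
[ 0.5043 -0.4535  0.0409  0.2185] [ 2.34399003 12.51969044] [[0.2, 1.4], [0.6, 0.7], [1.5, -0.7], [-0.0, 0.5], [-0.5, 0.3], [-0.4, -0.6], [-0.4, 0.8], [-0.6, -0.3]]
---
[ 0.55180614 -0.45109187  0.142     ]
[ 0.45614848 -0.45760573  0.1545    ]
[ 0.44298349 -0.40032199  0.1545    ]
[ 0.41608318 -0.46128071  0.135     ]
[ 0.5056 -0.454   0.0626  0.1656] [3.58525434 9.48921569] [[1.4, 1.8], [0.9, 0.4], [2.1, -0.8], [1.5, 0.3], [0.9, 0.3], [-0.5, -1.2], [0.0, 0.4], [0.5, -1.3], [1.6, 0.3], [0.4, 1.5], [0.6, -1.4], [-1.3, 1.8]]
pivot [ 0.45566219 -0.45711802] lever [ 0.44548241 -0.41328456] dir 103.07447003358541
```

>>> {"method": "send_rows", "body": {"deltas": [[[0, -0.002, 0.04], 0], [[0, -0.002, 0.08], 0], [[0, -0.002, 0.11], 0], [[0, -0.002, 0.13], 0], [[0, -0.002, 0.14], 0]], "gripper": 0.3}}

```text
clock: 6.43
tool_pos: [0.4447, -0.4121, 0.2737]
orientation: [179.9, 0.1, -75.9]
force: [0.1, 0.4, -0.0]
opening: 0.0264
gripper_force: 0.0
```

>>> {"method": "send_rows", "body": {"deltas": [[[0, 0, 0.02], 0], [[0, 0, 0.04], 0], [[0, 0, 0.06], 0], [[0, 0, 0.075], 0], [[0, 0, 0.083], 0]]}}

```text
clock: 6.85
tool_pos: [0.4454, -0.4126, 0.2089]
orientation: [180.0, 0.0, -75.9]
force: [-0.2, -0.9, 0.1]
opening: 0.026
gripper_force: 0.0
```

```bash
python3 - <<'E'
from h import *
o=ctrl.get_obs(); print(o["tool_pos"],o["orientation"],o["force"])
P=np.array([.4557,-.4571]); T=o["tool_pos"][:2]; w0=np.radians(o["orientation"][2])
d=T-P; print(np.linalg.norm(d),np.degrees(np.arctan2(d[1],d[0])))
# orbit: rows each 3.5deg; per call local deltas from call-start pose
cur=T;wc=w0
for call,n in enumerate([17.5,17.5,17.5,17.5,10]):
    for i in range(1,6):
        th=np.radians(n*i/5); c,s=np.cos(th),np.sin(th)
        rel=cur-P; D=np.array([[c,-s],[s,c]])@rel-rel
        ax=np.array([np.cos(wc),np.sin(wc)]); ay=np.array([np.sin(wc),-np.cos(wc)])
        print(call,i,np.round([D@ax/.8,D@ay/.8,-n*i/5/90],4))
    cur=cur+D; wc+=th
print(cur,np.degrees(wc))
E
```

```text
[ 0.44538264 -0.41256237  0.2089498 ] [ 1.79964662e+02  3.26752219e-02 -7.58739607e+01] [-0.17301762 -0.93483091  0.07120076]
0.045717049104416145 103.04278504174334
0 1 [ 0.      0.0035 -0.0389]
0 2 [ 0.0003  0.007  -0.0778]
0 3 [ 0.0008  0.0104 -0.1167]
0 4 [ 0.0014  0.0139 -0.1556]
0 5 [ 0.0023  0.0172 -0.1944]
1 1 [ 0.      0.0035 -0.0389]
1 2 [ 0.0003  0.007  -0.0778]
1 3 [ 0.0008  0.0104 -0.1167]
1 4 [ 0.0014  0.0139 -0.1556]
1 5 [ 0.0023  0.0172 -0.1944]
2 1 [ 0.      0.0035 -0.0389]
2 2 [ 0.0003  0.007  -0.0778]
2 3 [ 0.0008  0.0104 -0.1167]
2 4 [ 0.0014  0.0139 -0.1556]
2 5 [ 0.0023  0.0172 -0.1944]
3 1 [ 0.      0.0035 -0.0389]
3 2 [ 0.0003  0.007  -0.0778]
3 3 [ 0.0008  0.0104 -0.1167]
3 4 [ 0.0014  0.0139 -0.1556]
3 5 [ 0.0023  0.0172 -0.1944]
4 1 [-0.      0.002  -0.0222]
4 2 [ 0.0001  0.004  -0.0444]
4 3 [ 0.0002  0.006  -0.0667]
4 4 [ 0.0004  0.008  -0.0889]
4 5 [ 0.0007  0.0099 -0.1111]
[ 0.4100474  -0.45952674] 4.126039278946606
```

>>> {"method": "send_rows", "body": {"deltas": [[[0, 0.0035, 0], -0.039], [[0.0003, 0.007, 0], -0.078], [[0.0008, 0.0104, 0], -0.117], [[0.0014, 0.0139, 0], -0.156], [[0.0023, 0.0172, 0], -0.194]]}}

```text
clock: 7.27
tool_pos: [0.4332, -0.418, 0.2108]
orientation: [-179.9, -0.1, -58.2]
force: [0.6, 1.6, -0.6]
opening: 0.0261
gripper_force: 0.6
```

>>> {"method": "send_rows", "body": {"deltas": [[[0, 0.0035, 0], -0.039], [[0.0003, 0.007, 0], -0.078], [[0.0008, 0.0104, 0], -0.117], [[0.0014, 0.0139, 0], -0.156], [[0.0023, 0.0172, 0], -0.194]]}}

```text
clock: 7.68
tool_pos: [0.4224, -0.4268, 0.2108]
orientation: [-180.0, -0.1, -40.8]
force: [0.4, 1.1, -1.3]
opening: 0.0264
gripper_force: 0.6
```

>>> {"method": "send_rows", "body": {"deltas": [[[0, 0.0035, 0], -0.039], [[0.0003, 0.007, 0], -0.078], [[0.0008, 0.0104, 0], -0.117], [[0.0014, 0.0139, 0], -0.156], [[0.0023, 0.0172, 0], -0.194]]}}

```text
clock: 8.1
tool_pos: [0.4144, -0.4383, 0.2107]
orientation: [-180.0, -0.0, -23.3]
force: [0.5, 2.1, -0.5]
opening: 0.0259
gripper_force: 0.6
```

>>> {"method": "send_rows", "body": {"deltas": [[[0, 0.0035, 0], -0.039], [[0.0003, 0.007, 0], -0.078], [[0.0008, 0.0104, 0], -0.117], [[0.0014, 0.0139, 0], -0.156], [[0.0023, 0.0172, 0], -0.194]]}}

```text
clock: 8.52
tool_pos: [0.4105, -0.4517, 0.2107]
orientation: [180.0, -0.0, -5.9]
force: [-0.0, 1.9, -0.1]
opening: 0.0266
gripper_force: 0.6
```

>>> {"method": "send_rows", "body": {"deltas": [[[0, 0.002, 0], -0.022], [[0.0001, 0.004, 0], -0.044], [[0.0002, 0.006, 0], -0.067], [[0.0004, 0.008, 0], -0.089], [[0.0007, 0.01, 0], -0.1]]}}

```text
clock: 8.93
tool_pos: [0.4102, -0.4597, 0.2106]
orientation: [180.0, -0.0, 3.1]
force: [0.0, 1.4, 0.7]
opening: 0.0265
gripper_force: 0.6
```

>>> {"method": "send_rows", "body": {"deltas": [[[0, 0.002, 0], 0], [[0, 0.004, 0], 0], [[0, 0.0055, 0], 0], [[0, 0.007, 0], 0], [[0, 0.008, 0], 0]]}}

```text
clock: 9.35
tool_pos: [0.4105, -0.466, 0.2099]
orientation: [180.0, -0.0, 2.9]
force: [-0.7, 0.8, 1.2]
opening: 0.0261
gripper_force: 0.8
```

>>> {"method": "send_rows", "body": {"deltas": [[[0, 0.001, 0], 0], [[0, 0.002, 0], 0], [[0, 0.003, 0], 0], [[0, 0.004, 0], 0], [[0, 0.004, 0], 0]]}}

```text
clock: 9.77
tool_pos: [0.4101, -0.4677, 0.2097]
orientation: [-179.8, 0.1, 3.0]
force: [-1.7, 9.5, 6.4]
opening: 0.0262
gripper_force: 5.1
```

```bash
python3 - <<'E'
from h import *
p=ctrl.snapshot("side"); q=ctrl.snapshot("wrist"); print(ctrl.get_obs()["force"])
c=cv2.resize(p["color"][250:390,320:500],(400,311)); d=cv2.resize(q["color"],(400,300))
cv2.imwrite("pics/c1.png",np.vstack([c,d])[:600,:,::-1])
E
```

```text
[-2.75983234 10.31032496  6.09270007]
```

View pics/c1.png

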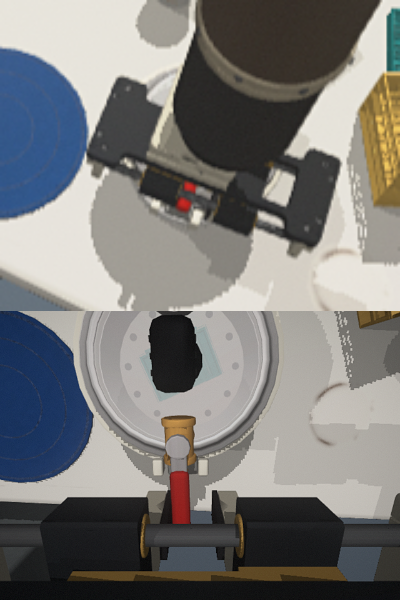

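Force jumped to about 10 N at the stop, and the wrist view shows the lever in line with the barb. I'll back off, rise, and move over the grip.

>>> {"method": "send_rows", "body": {"deltas": [[[0, -0.005, 0], 0], [[0, -0.01, 0], 0], [[0, -0.01, -0.03], 0], [[0, -0.01, -0.07], 0], [[0, -0.01, -0.12], 0]]}}

```text
clock: 10.28
tool_pos: [0.4095, -0.4604, 0.3047]
orientation: [-179.9, 0.2, 2.9]
force: [0.5, -0.7, -0.1]
opening: 0.0266
gripper_force: 0.0
```

>>> {"method": "send_rows", "body": {"deltas": [[[0.03, 0, -0.04], 0], [[0.07, 0, -0.07], 0], [[0.1, 0, -0.08], 0], [[0.117, -0.012, -0.08], 0], [[0.117, -0.012, -0.08], 0]], "gripper": 0.65}}

```text
clock: 10.7
tool_pos: [0.5057, -0.4454, 0.3692]
orientation: [180.0, -0.0, 3.0]
force: [-0.5, -0.7, -1.0]
opening: 0.0534
gripper_force: 0.0
```

```bash
python3 - <<'E'
from h import *
o=ctrl.get_obs(); print(o["tool_pos"],o["orientation"],o["force"])
p=ctrl.snapshot("wrist"); save(p,"w2"); print(cam(p)[0].T@-cam(p)[1])
for k,z in dict(lid_grip=.16,tap_lever=.1545,tap_pivot=.1545).items():
    for d in ctrl.boxes_of(p,k)[:1]: print(k,round(d["conf"],2),np.round(np.array(d["xy"])*[640,480]),np.round(onz(p,d["xy"],z),4))
E
```

```text
[ 0.50570239 -0.44536587  0.36921165] [ 1.79999266e+02 -4.52721922e-02  3.04102701e+00] [-0.45351043 -0.66095961 -1.03183327]
[ 0.58684681 -0.44123557  0.46242906]
lid_grip 0.57 [317. 204.] [ 0.5194 -0.4525  0.16  ]
tap_lever 0.73 [317. 308.] [ 0.4291 -0.4581  0.1545]
tap_pivot 0.86 [317. 203.] [ 0.5192 -0.4527  0.1545]
```

View pics/w2.png

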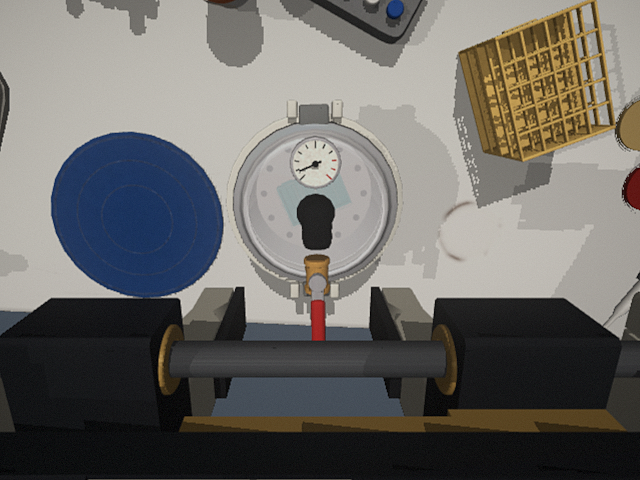

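The lever (318,310), pivot (318,285), grip (317,215) and gauge (316,162) are all in line with the tool's x axis. The grip lies about 8 mm toward -y, so I shift, descend and grasp.

>>> {"method": "send_rows", "body": {"deltas": [[[0, 0.01, 0.03], 0], [[0, 0.01, 0.07], 0], [[0, 0.01, 0.11], 0], [[0, 0.01, 0.14], 0], [[0, 0.01, 0.15], 0]]}}

```text
clock: 11.32
tool_pos: [0.501, -0.4539, 0.2451]
orientation: [-179.8, 0.3, 2.9]
force: [-1.6, 0.2, -0.4]
opening: 0.0572
gripper_force: 0.0
```

>>> {"method": "send_rows", "body": {"deltas": [[[0, 0, 0.02], 0], [[0, 0, 0.04], 0], [[0, 0, 0.05], 0], [[0, 0, 0.055], 0], [[0, 0, 0.056], 0]]}}

```text
clock: 11.73
tool_pos: [0.5033, -0.4549, 0.205]
orientation: [180.0, 0.0, 2.9]
force: [-0.6, 1.0, -0.1]
opening: 0.057
gripper_force: 0.0
```

>>> {"method": "send_rows", "body": {"deltas": [[[0, 0, 0], 0], [[0, 0, 0], 0], [[0, 0, 0], 0], [[0, 0, 0], 0], [[0, 0, 0], 0]], "gripper": 0}}

```text
clock: 12.15
tool_pos: [0.5037, -0.4547, 0.2055]
orientation: [180.0, -0.0, 3.0]
force: [0.8, 1.1, -0.6]
opening: 0.0291
gripper_force: 0.0
```

>>> {"method": "send_rows", "body": {"deltas": [[[0, 0, 0], 0], [[0, 0, 0], 0], [[0, 0, 0], 0], [[0, 0, 0], 0], [[0, 0, 0], 0]]}}

```text
clock: 12.57
tool_pos: [0.5039, -0.4541, 0.2054]
orientation: [-180.0, -0.0, 3.0]
force: [0.3, 4.3, 4.0]
opening: 0.0221
gripper_force: 30.0
```

>>> {"method": "send_rows", "body": {"deltas": [[[0, 0, -0.006], 0], [[0, 0, -0.012], 0], [[0, 0, -0.02], 0], [[0, 0, -0.03], 0], [[0, 0, -0.04], 0]]}}

```text
clock: 12.98
tool_pos: [0.5034, -0.4549, 0.2376]
orientation: [180.0, 0.0, 2.9]
force: [-0.8, 0.1, -4.6]
opening: 0.0218
gripper_force: 30.0
```

>>> {"method": "send_rows", "body": {"deltas": [[[0, 0, -0.01], 0], [[0, 0, -0.02], 0], [[0, 0, -0.03], 0], [[0, 0, -0.04], 0], [[0, 0, -0.05], 0]]}}

```text
clock: 13.4
tool_pos: [0.5035, -0.4547, 0.2779]
orientation: [180.0, -0.0, 3.0]
force: [-0.3, -0.6, -4.3]
opening: 0.0216
gripper_force: 30.0
```

```bash
python3 - <<'E'
from h import *
o=ctrl.get_obs(); print(o["tool_pos"],o["orientation"],o["force"],o["moment"])
p=ctrl.snapshot("wrist"); save(p,"w3")
q=ctrl.snapshot("side"); save(q,"s3")
c=cv2.resize(q["color"][200:400,280:520],(400,333)); d=cv2.resize(p["color"],(400,300))
cv2.imwrite("pics/c3.png",np.hstack([c[:300],d])[:,:,::-1])
for k,z in dict(mat=.003).items():
    m=ctrl.cut_out(p,k)
    if m:
        h=max(cv2.findContours(m[0]["pixels"].astype(np.uint8),0,1)[0],key=cv2.contourArea); H=cv2.convexHull(h).reshape(-1,2)
        P=np.array([onz(p,((a+.5)/640,(b+.5)/480),z)[:2] for a,b in H],np.float32); print(k,m[0]["conf"],cv2.minEnclosingCircle(P))
E
```

```text
[ 0.5035156  -0.45466482  0.27791696] [ 1.79994639e+02 -1.11452853e-02  2.95242780e+00] [-0.26379327 -0.55661947 -4.34054221] [-0.06808076  0.0036391   0.02552767]
```

View pics/c3.png

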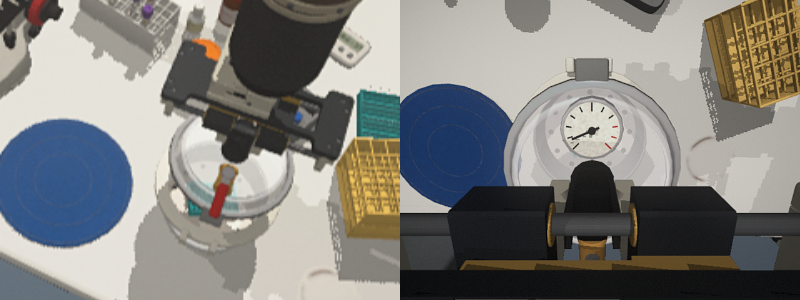

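The lid is lifted level, the lever is still in line, and the wrist force is -4.4 N. Before lowering I check how close the microscope comes to the gripper over the mat.

```bash
python3 - <<'E'
from h import *
q=ctrl.snapshot("side"); s=270/800
for c in((180,175),(128,120),(250,155),(320,85),(325,20)):
    print(c,onz(q,((190+c[0]*s)/640,(210+c[1]*s)/480),.03)[:2])
p=ctrl.snapshot("scene")
for n,(u,v),z in(("knob",(420,85),.1),("arm right",(435,150),.03)): print(n,onz(p,((180+u*s)/640,(190+v*s)/480),z))
for n,(u,v),z in (("eyepiece",(210,138),.36),("eyepiece base",(285,150),.36)): print(n,onz(p,(u/640,v/480),z))
E
```

```text
(180, 175) [ 0.46086792 -0.06430882]
(128, 120) [0.48683528 0.00196323]
(250, 155) [ 0.5031032  -0.10649139]
(320, 85) [ 0.59024222 -0.12632368]
(325, 20) [ 0.65265284 -0.09850883]
knob [ 0.65977827 -0.12762377  0.1       ]
arm right [ 0.67506415 -0.13016942  0.03      ]
eyepiece [ 0.38803393 -0.07641725  0.36      ]
eyepiece base [ 0.48279687 -0.24116594  0.36      ]
```

```bash
python3 - <<'E'
from h import *
p=ctrl.snapshot("scene"); save(p,"s4"); print(ctrl.get_obs()["joint_pos"])
E
```

```text
[-2.56574417e+01  2.14044115e+01 -1.24591448e-01 -1.87760666e-02
 -6.85324180e+01  1.18612564e+02]
```

View pics/s4.png

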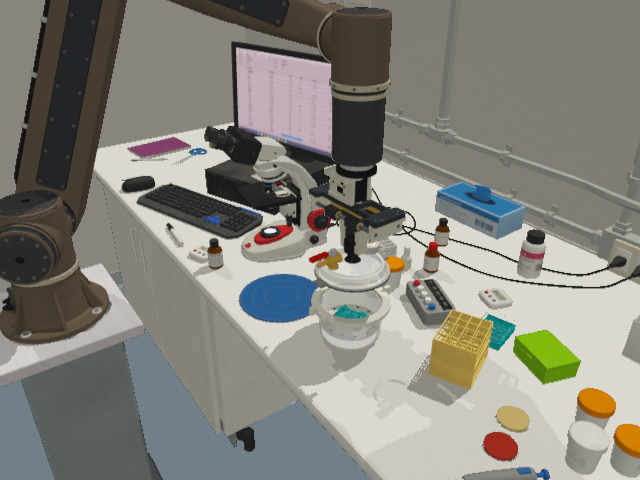

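The lid hangs level and clear of the bowl, with the lever at (320,258) in line. The forearm runs high above the microscope. I carry it over to the mat.

>>> {"method": "send_rows", "body": {"deltas": [[[-0.003, -0.015, 0], 0], [[-0.009, -0.045, 0], 0], [[-0.015, -0.075, 0], 0], [[-0.021, -0.105, 0], 0], [[-0.026, -0.13, 0], 0]]}}

```text
clock: 14.12
tool_pos: [0.4764, -0.3501, 0.2763]
orientation: [-180.0, 0.1, 2.9]
force: [0.7, 0.8, -3.7]
opening: 0.0215
gripper_force: 30.0
```

>>> {"method": "send_rows", "body": {"deltas": [[[-0.006, -0.03, 0], 0], [[-0.013, -0.06, 0], 0], [[-0.019, -0.09, 0], 0], [[-0.024, -0.115, 0], 0], [[-0.026, -0.126, 0], 0]]}}

```text
clock: 14.53
tool_pos: [0.4502, -0.2501, 0.2768]
orientation: [-180.0, 0.0, 3.0]
force: [0.1, -0.5, -3.7]
opening: 0.0218
gripper_force: 30.0
```

>>> {"method": "send_rows", "body": {"deltas": [[[0, 0, 0.01], 0], [[0, 0, 0.025], 0], [[0, 0, 0.045], 0], [[0, 0, 0.06], 0], [[0, 0, 0.07], 0]]}}

```text
clock: 14.95
tool_pos: [0.4509, -0.2526, 0.219]
orientation: [-180.0, 0.1, 2.9]
force: [-0.9, 0.1, -3.0]
opening: 0.022
gripper_force: 30.0
```

```bash
python3 - <<'E'
from h import *
o=ctrl.get_obs(); print(o["tool_pos"],o["orientation"],o["force"])
for n in("side","wrist"):
    q=ctrl.snapshot(n); save(q,"p_"+n)
    for k in("mat","lid","bottle_mid","timer_mid","cup_mid"):
        z=dict(mat=.003,lid=.11,bottle_mid=.039,timer_mid=.008,cup_mid=.033)[k]
        for d in ctrl.boxes_of(q,k)[:1]: print(n,k,round(d["conf"],2),np.round(onz(q,d["xy"],z),3))
a=cv2.imread("pics/p_side.png")[190:370,190:460];b=cv2.imread("pics/p_wrist.png")
cv2.imwrite("pics/c5.png",np.hstack([cv2.resize(a,(400,300)),cv2.resize(b,(400,300))]))
E
```

```text
[ 0.45086398 -0.2525547   0.21903482] [-1.79969308e+02  1.18640475e-01  2.93414025e+00] [-0.93211592  0.10969038 -3.04944252]
side mat 0.74 [ 0.721 -0.357  0.003]
side lid 0.55 [ 0.419 -0.254  0.11 ]
side bottle_mid 0.93 [ 0.384 -0.03   0.039]
side timer_mid 0.74 [ 0.465 -0.235  0.008]
side cup_mid 0.58 [ 0.709 -0.355  0.033]
wrist mat 0.87 [ 0.526 -0.226  0.003]
wrist lid 0.78 [ 0.474 -0.252  0.11 ]
wrist bottle_mid 0.95 [ 0.401 -0.046  0.039]
```

View pics/c5.png

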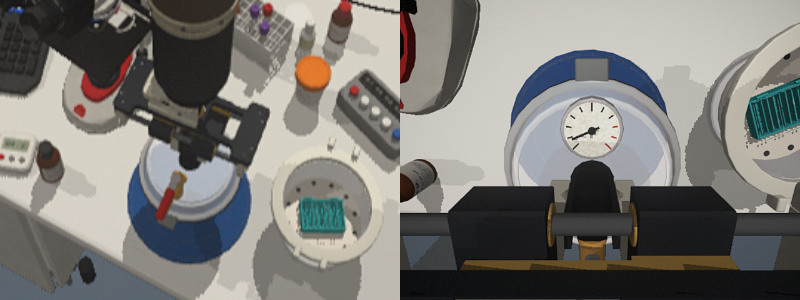

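The lid is over the mat, and the microscope, bottle and cup are all clear. I lower it slowly.

>>> {"method": "send_rows", "body": {"deltas": [[[0, 0, 0.025], 0], [[0, 0, 0.055], 0], [[0, 0, 0.08], 0], [[0, 0, 0.095], 0], [[0, 0, 0.102], 0]]}}

```text
clock: 15.97
tool_pos: [0.4506, -0.2521, 0.1376]
orientation: [-180.0, 0.2, 2.9]
force: [-0.7, 0.2, -3.1]
opening: 0.0218
gripper_force: 30.0
```

>>> {"method": "send_rows", "body": {"deltas": [[[0, 0, 0], 0], [[0, 0, 0.001], 0], [[0, 0, 0.002], 0], [[0, 0, 0.004], 0], [[0, 0, 0.006], 0]]}}

```text
clock: 16.38
tool_pos: [0.4519, -0.2524, 0.1353]
orientation: [180.0, -0.1, 3.0]
force: [-0.0, -0.2, -4.0]
opening: 0.0222
gripper_force: 30.0
```

>>> {"method": "send_rows", "body": {"deltas": [[[0, 0, 0.0025], 0], [[0, 0, 0.005], 0], [[0, 0, 0.0075], 0], [[0, 0, 0.01], 0], [[0, 0, 0.012], 0]]}}

```text
clock: 16.8
tool_pos: [0.4514, -0.2523, 0.1247]
orientation: [-180.0, 0.0, 3.0]
force: [-0.5, -0.1, -3.9]
opening: 0.0219
gripper_force: 30.0
```

>>> {"method": "send_rows", "body": {"deltas": [[[0, 0, 0.001], 0], [[0, 0, 0.002], 0], [[0, 0, 0.003], 0], [[0, 0, 0.004], 0], [[0, 0, 0.005], 0]]}}

```text
clock: 17.22
tool_pos: [0.4515, -0.2523, 0.1209]
orientation: [180.0, -0.0, 3.0]
force: [-0.2, 0.2, -4.1]
opening: 0.0218
gripper_force: 30.0
```

>>> {"method": "send_rows", "body": {"deltas": [[[0, 0, 0.0006], 0], [[0, 0, 0.0012], 0], [[0, 0, 0.0018], 0], [[0, 0, 0.0024], 0], [[0, 0, 0.003], 0]]}}

```text
clock: 17.63
tool_pos: [0.4515, -0.2523, 0.1186]
orientation: [180.0, -0.0, 3.0]
force: [0.4, 0.7, -4.3]
opening: 0.0218
gripper_force: 30.0
```

>>> {"method": "send_rows", "body": {"deltas": [[[0, 0, 0.0006], 0], [[0, 0, 0.0012], 0], [[0, 0, 0.0018], 0], [[0, 0, 0.0018], 0], [[0, 0, 0.0018], 0]]}}

```text
clock: 18.05
tool_pos: [0.4515, -0.2523, 0.1183]
orientation: [180.0, -0.0, 3.0]
force: [-4.5, 3.1, 10.6]
opening: 0.0222
gripper_force: 30.0
```

Contact with the mat: Fz went from -4.3 to +10.6 N. I ease off 1 mm, open, and retreat straight up.

>>> {"method": "send_rows", "body": {"deltas": [[[0, 0, -0.001], 0], [[0, 0, -0.001], 0], [[0, 0, -0.001], 0], [[0, 0, -0.001], 0], [[0, 0, -0.001], 0]]}}

```text
clock: 18.47
tool_pos: [0.4517, -0.2523, 0.1183]
orientation: [180.0, -0.0, 3.0]
force: [-1.9, 1.3, 6.5]
opening: 0.0218
gripper_force: 30.0
```

>>> {"method": "send_rows", "body": {"deltas": [[[0, 0, 0], 0], [[0, 0, 0], 0], [[0, 0, 0], 0], [[0, 0, 0], 0], [[0, 0, 0], 0]], "gripper": 0.55}}

```text
clock: 18.88
tool_pos: [0.4515, -0.2523, 0.1178]
orientation: [180.0, 0.0, 3.0]
force: [-0.4, -0.6, -0.9]
opening: 0.0462
gripper_force: 0.0
```

>>> {"method": "send_rows", "body": {"deltas": [[[0, 0, -0.01], 0], [[0, 0, -0.03], 0], [[0, 0, -0.06], 0], [[0, 0, -0.1], 0], [[0, 0, -0.15], 0]]}}

```text
clock: 19.3
tool_pos: [0.4502, -0.252, 0.2381]
orientation: [-179.9, 0.2, 2.9]
force: [2.2, -0.3, -0.2]
opening: 0.0479
gripper_force: 0.0
```

>>> {"method": "send_rows", "body": {"deltas": [[[0, 0, -0.03], 0], [[0, 0, -0.06], 0], [[0, 0, -0.09], 0], [[0, 0, -0.1], 0], [[0, 0, -0.1], 0]]}}

```text
clock: 19.72
tool_pos: [0.4522, -0.2526, 0.3211]
orientation: [179.9, -0.3, 3.0]
force: [0.0, 0.8, 0.4]
opening: 0.0478
gripper_force: 0.0
```

```bash
python3 - <<'E'
from h import *
o=ctrl.get_obs(); print(o["tool_pos"],o["force"],o["opening"])
for n in("side","wrist"): save(ctrl.snapshot(n),"q_"+n)
a=cv2.imread("pics/q_side.png")[190:370,190:460];b=cv2.imread("pics/q_wrist.png")
cv2.imwrite("pics/c6.png",np.hstack([cv2.resize(a,(400,300)),cv2.resize(b,(400,300))]))
E
```

```text
[ 0.45221369 -0.25260453  0.32106621] [0.04653343 0.80059365 0.43285362] 0.047807883659752845
```

View pics/c6.png

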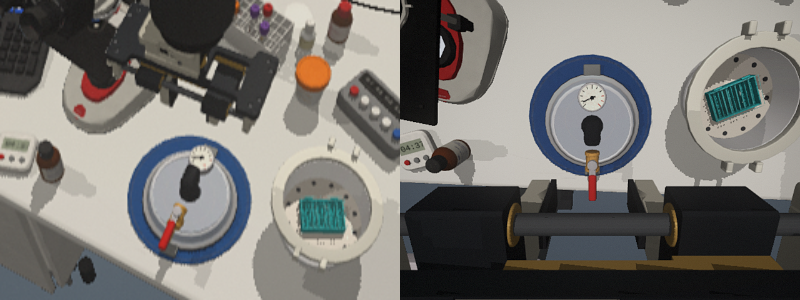

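The lid sits level in the middle of the mat with an even blue ring showing around it. The lever is in line with the barb, and the gripper is clear.

```bash
python3 -c "
from plant import ctrl
print(ctrl.close_job())"
```

```text
the job is handed in; nothing more can be done
None
```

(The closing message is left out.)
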